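# Set the ultrasonic bath heating and open the concentrate bottle

### The arm

A 6-joint arm with a two-finger parallel gripper is mounted at the origin on the work surface. World frame = base frame: x ahead of the robot, y to its left, z up, the work surface at z = 0. Lengths are in m, angles in rad, forces in N, time in s.
With the tool pointing down it reaches from about 0.425 to 0.95 m from the base axis. Payload 3.5 kg.
Tool frame: the origin (TCP) lies on the centre line of the jaws, within the pads' length; the fingertips stand 14 mm ahead of it and the grasp point (between the pads) lies 5 mm behind it (tips_ahead is the distance from the TCP to the fingertips, in m); y points along the fingers, z is the direction in which the jaws open and shut, and the axes are right-handed (so a half turn about y gives the same grasp; the last joint's range is limited). The gripper opens to 85 mm and grips with 20 to 120 N. Pads are 22 mm wide; open, the fingers measure 114 mm over their backs; the gripper's body (76 mm by 85 mm) begins 54 mm behind the grasp point. The pads swing forward as they close: fully open they stand 13 mm farther back than shut.
Start: joints at [0.984, 0.286, 1.577, -0, 1.279, -0.15], TCP at [0.286, 0.612, 0.222] pointing down, gripper open.
Joint ranges: [-2.77, 2.77], [-0.9, 2.22], [0.21, 2.48], [-1.53, 4.67], [0.24, 2.81], [-2.84, 2.84]. Speed limits (rad/s): [2.79, 2.79, 3.14, 3.14, 3.14, 3.14].

### API

Orientations are given as a unit quaternion [x, y, z, w].
In Python, from plant import get_state, read_camera, sign_off, tips_ahead gives the robot as it stands.
- The arm moves only by the tool send_rows, never from a script. Its argument "plan" is a list of rows, each a list of 2 entries, a list of its own where there are three numbers: the shift along the tool's x, y, z in units of 12 cm (1.0 is 12 cm), then the turn, a rotation vector about the tool's x, y, z in units of 360 degrees (1.0 is 360 degrees). In form: [[[tx, ty, tz], [rx, ry, rz]], ...]. A call has 1 to 12 rows; each row shifts and turns the commanded pose from where the row before left it, along the tool's axes as they then stand; what a row does not reach is not made up. A row lasts 1/10 s, in which the tool goes at most 50 mm and 8.59 degrees, less where a joint would pass 70% of its speed; a pose out of reach is approached as far as the arm can. A call with a number of a shift or a turn outside -1 to 1 is refused whole. A call with a gripper value outside its range is refused whole. "gripper" is the closure, from 0 (fully open) to 1 (shut), set as the call begins (left out, the last holds). The fingers move at their own pace and stop on an object; "grip_force" is the grip in N (left out, the last holds). Time passes only in rows, so rows that do not move let the fingers close. It gives the time, the measured TCP pose, the force and the opening at its end, in the units of the state.
- get_state(): the state, without advancing time (a new reading comes with each control period).
- read_camera(name): name is "scene" or "top" or "wrist"; returns a dict with "img" (384x512x3 uint8, blue, green, red), "fx", "fy", "cx", "cy" (pixels), "world_from_camera" (4x4, takes a point from camera to world coordinates); the wrist camera has in their place "mount" (4x4, takes a point from camera to tool coordinates, whose origin is the TCP and whose axes are the tool frame's). Camera axes: x right, y down, z forward; pixel columns grow to the right and rows downward; lengths in m; the calibration is good to about 2 mm. The wrist camera is an equidistant fisheye: a pixel r from the principal point sees the ray r / f radians off the axis. A picture is of the moment at which its call begins: read the wrist's pose just before it. There is no depth.
- sign_off(): hands the job in, once; it reports no verdict.
The state is a dict: "time": time; "qpos": joint angles; "dq": joint speeds; "joint_efforts": joint torques, N m; "eef_pos": TCP position; "tcp_rot": TCP orientation; "contact_force": force on the tool from outside, world axes, zero at the start; "wrist_torque": the same for the moment, N m; "opening": opening from 0.0 (shut) to 1.0 (fully open).
Only numpy, scipy, OpenCV 4.12 (cv2) and the standard library are available. Lean on these libraries where they do the work, as an engineer would, in place of code of your own. Each camera call takes 0.05 s, during which the arm holds its last target. There are 200 camera calls.

### The job

Get the ultrasonic bath ready for the brass spoons. Set it warming on its sloping key deck, one key at a time, each pressed right down and let up: first the round power key, then the temperature-up key, then the wide heat key, leaving the temperature-down key alone. Then open the square concentrate bottle, which stays standing in its holder: press its push-and-turn safety cap down, twist it free counter-clockwise while it is down, and finish with the cap still in the gripper, held level and still a few centimetres clear above the open mouth so that its drips fall back in - do not put it down; leave the other things on the bench where they are.

Things in the scene. Friction and masses are not known exactly. Their poses are not given: they have to be found in the camera images.
- cleaner: Ultrasonic cleaner, fixed: steel tub 240 (x) x 280 (y) mm with a grey lid, 139 mm high. Origin: centre of its underside; x from its front (nearer the robot) to its back, y to its left. Its front 100 mm is a key deck rising 15 degrees from 85 to 112 mm: a round key at the left, two square ones one behind the other, a wide bar at the right. Cleaner and bottle holder swap sides from run to run.
- key_power_top (a point): Centre of the top of the round power key, 24 mm across, 95 mm left of the cleaner's middle. All keys are dark grey, stand 9 mm proud of the deck, go down 5 mm square to it (15 degrees off vertical; pressing straight down works) and spring back: 1.5 N to start, 5 N fully down, then still 4 mm proud. Each point's z is square to the deck; it moves with the key.
- key_up_top (a point): Centre of the top of the temperature-up key, 22 x 22 mm, 47 mm left of the cleaner's middle: the one of the two square keys farther from the front edge, 46 mm up the slope from the other; its raised arrow points away from the front edge.
- key_down_top (a point): Centre of the top of the temperature-down key: the square key nearer the front edge. To be left alone.
- key_heat_top (a point): Centre of the top of the wide heat key, 22 x 52 mm, long across the deck, 85 mm right of the cleaner's middle.
- key_power (a joint): Travel of the round power key, 0 up to 0.005 m fully down.
- key_up (a joint): Travel of the temperature-up key, 0 up to 0.005 m fully down.
- key_down (a joint): Travel of the temperature-down key, 0 up to 0.005 m fully down.
- key_heat (a joint): Travel of the wide heat key, 0 up to 0.005 m fully down.
- holder: Dark steel bottle holder screwed to the bench: base plate 150 x 120 x 6 mm and a square pocket with walls up to 45 mm. It keeps the bottle from turning. Origin: centre of its underside.
- bottle: Square off-white plastic bottle, 86 x 86 mm, 0.5 to 1.1 kg, loose in the holder's pocket (2 mm play a side). Origin: centre of its underside, 6 mm above the bench. Straight up to 118 mm, then shoulders slope in to a 34 mm neck that begins at 142 mm; rim at 170 mm. Three locking tabs stand out under the rim, 46 mm across.
- bottle_rim (a point): Centre of the bottle's rim (mouth), on its axis, 176 mm above the bench.
- cap: Push-and-turn safety cap on the square bottle: off-white, ribbed, 57 mm across, 32 mm tall, 45 g. Origin: centre of its lower edge, z up; seated, that is 158 mm above the bench, 10 mm over the start of the bottle's shoulder. It comes free when kept down and turned counter-clockwise seen from above by 43 degrees or more (69 degrees, 1.2 rad, is best; a stop comes at about 93), then lifts straight off.
- cap_top (a point): Centre of the cap's top, 190 mm above the bench when seated. Not pressed, or turned clockwise, the cap is stopped after a few degrees by teeth inside, and pulling it then lifts the bottle.
- cap_seal (a joint): How far the sprung seal in the cap is squeezed, 0 (at rest, or off the bottle) to 0.006 m (cap fully down, at a stop). It pushes the cap up with 4 N at first and 2 N more per mm (16 N at the stop). The teeth are clear from 3 mm down; 4.5 mm is good.
- beaker: Bystander: open stainless dosing beaker, 68 mm across, 85 mm tall; origin: centre of its underside.
- polish: Bystander: round brown glass bottle of polish with a small black cap, 54 mm across, 130 mm tall; origin: centre of its underside.
- doming_block: Bystander: 60 mm steel cube with round dents in its top; origin: centre of its underside.
- spoon_a: Bystander: flat round-bowled brass spoon, about 165 mm long and 4 mm thick; origin: middle of the handle strip, underside; the bowl is 82 mm along +x.
- spoon_b: Bystander: a second brass spoon like spoon_a.
- mallet: Bystander: mallet with a dark red barrel head (100 mm long, 54 mm thick) and a wooden handle, about 260 mm overall, lying flat; origin under the handle near the middle, x along the handle to the head.
- clamp: Bystander: black iron screw clamp lying flat, about 90 x 170 mm, 22 mm high; origin: middle, underside.
There are look-alikes about, which are no part of the job. Leave any orange or turquoise look-alike of the bottle alone.

How it is judged:
On the way, in this order (a step that is already met when the one before it is completed fails the run):
1. the round power key is pressed, on its own (value of joint key_power above 0.003 m and value of joint each of key_up, key_down, key_heat below 0.0015 m), for 0.05 s.
2. then the temperature-up key, on its own (value of joint key_up above 0.003 m and value of joint each of key_power, key_down, key_heat below 0.0015 m), for 0.05 s.
3. then the wide heat key, on its own (value of joint key_heat above 0.003 m and value of joint each of key_power, key_up, key_down below 0.0015 m), for 0.05 s.
4. the gripper presses the cap down on the bottle (value of joint cap_seal above 0.0025 m and contact force between the fingers and cap above 0.5 N and angle between the x axis of cap and the x axis of bottle, either way round below 0.3 rad), for 0.05 s.
5. the cap is being turned while it is held down (value of joint cap_seal above 0.001 m and angle between the x axis of cap and the x axis of bottle, either way round above 0.35 rad and contact force between the fingers and cap above 0.5 N), for 0.03 s.
6. the cap is twisted past its locking teeth, still on the neck (angle between the x axis of cap and the x axis of bottle, either way round above 0.65 rad and z of cap in the frame of bottle below 0.156 m and contact force between the fingers and cap above 0.5 N), for 0.05 s.
At the end, for the whole second after the job is handed in: Finished holding: the gripper holds the cap level (20 degrees) and still, lower edge at least 15 mm above the bottle's rim, within 50 mm of the mouth's axis and not touching the bottle; the bottle is upright and down in its holder (6 mm); all four keys are up (z of cap in the frame of bottle above 0.185 m and horizontal distance between cap and bottle_rim below 0.05 m and angle between cap's own z axis and vertical below 0.35 rad and contact force between the fingers and cap above 0.5 N and contact force between cap and bottle below 0.05 N and linear speed of cap below 0.05 m/s and z of bottle in the frame of holder below 0.012 m and angle between bottle's own z axis and vertical below 0.12 rad and value of joint each of key_power, key_up, key_down, key_heat below 0.0015 m); the arm keeps its last pose, push and grip.
It fails at once if the temperature-down key is pressed (value of joint key_down above 0.002 m).
It fails at once if the bottle is pulled up in its holder or tipped (z of bottle in the frame of holder above 0.021 m or angle between bottle's own z axis and vertical above 0.2 rad).
It fails at once if a bystander is pushed away by more than 40 mm (distance of any of beaker, polish, doming_block, spoon_a, spoon_b, mallet, clamp from where it was at the start of the episode above 0.04 m).
It fails at once if two keys are pressed at once (value of joint each of key_power, key_up above 0.002 m or value of joint each of key_power, key_down above 0.002 m or value of joint each of key_power, key_heat above 0.002 m or value of joint each of key_up, key_down above 0.002 m or value of joint each of key_up, key_heat above 0.002 m or value of joint each of key_down, key_heat above 0.002 m).
It also fails if it takes over 51 s, if anything falls off the work surface, if the arm or the gripper's body presses on something with over 40 N, if the wrist force passes 120 N, or if a joint passes its speed limit or range.

## Working session

There is one attempt and no reset: what is moved stays moved. The work goes in short steps, Python scripts to look and compute and a tool call to move; the robot and the scene stay as the last step left them, time stands still between calls to the robot, and variables do not carry over. Pictures are saved under pics/ and viewed, about 8 in all and at most 12, crops included, and the job is handed in when it is done.

Besides the shell and the picture viewer there is one more tool, called after "Request:" by a JSON object that holds its "method" and its "body", one argument or row to a line. send_rows: Moves the arm, as the interface text tells. Its arguments: {"type":"object","properties":{"plan":{"type":"array"},"gripper":{"type":"number"},"grip_force":{"type":"number"}},"required":["plan"]}

```bash
mkdir -p pics; ls; python3 - <<'E'
from plant import *
import cv2
s=get_state();print({k:s[k] for k in s})
for n in ("scene","top"):
    c=read_camera(n);cv2.imwrite(f"pics/{n}0.png",c["img"]);print(n,c["fx"],c["fy"],c["cx"],c["cy"],c["world_from_camera"])
print(tips_ahead)
E
```

```text
pics
{'time': 0.0, 'qpos': array([ 9.83985536e-01,  2.87211812e-01,  1.57818078e+00,  3.15918429e-05,
        1.27860817e+00, -1.49995922e-01]), 'dq': array([ 7.22509766e-04, -1.97944596e-03, -3.32089533e-04,  1.18471339e-03,
        1.75904923e-06, -8.51102988e-04]), 'joint_efforts': array([-1.71720940e-04, -4.05977619e+01, -2.92630237e+01, -6.41559927e-05,
        5.81781613e-03,  1.03426319e-05]), 'eef_pos': array([0.28514437, 0.61106309, 0.2208144 ]), 'tcp_rot': array([ 0.6910978 , -0.15353211,  0.15289894, -0.68951696]), 'contact_force': array([-0.41363529,  0.0923486 , -0.31657309]), 'wrist_torque': array([ 0.01259938, -0.00216396,  0.02230138]), 'opening': 0.9989023739038583}
scene 427.538572246829 427.538572246829 248.81233721720633 187.74711760609665 [[ 0.79796336  0.38960219 -0.45985282  1.05476896]
 [ 0.60260529 -0.50178952  0.62054343 -0.73924958]
 [ 0.01101575 -0.77228066 -0.63518599  0.84952599]
 [ 0.          0.          0.          1.        ]]
top 365.65264803783134 365.65264803783134 249.15746643530656 192.35697268440032 [[ 2.68492502e-03 -9.89496577e-01  1.44531365e-01  3.92603687e-01]
 [-9.99826744e-01  5.91567436e-06  1.86140453e-02 -7.04780934e-02]
 [-1.84193891e-02 -1.44556302e-01 -9.89325124e-01  1.09828379e+00]
 [ 0.00000000e+00  0.00000000e+00  0.00000000e+00  1.00000000e+00]]
0.014
```

View pics/scene0.png

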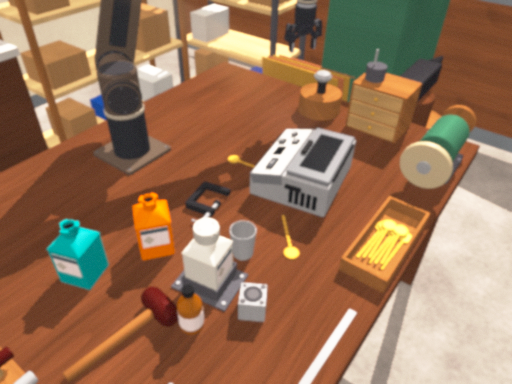

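View pics/top0.png

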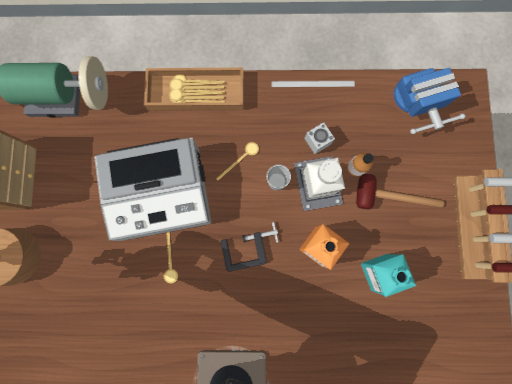

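The white bottle stands in the holder at top (322,180), and the orange (325,247) and turquoise (390,275) ones are look-alikes. The cleaner is at (155,190), with its keys at about (120,220), (138,209), (140,225) and (185,208). I'll confirm with an enlarged crop.

```bash
python3 - <<'E'
import cv2,numpy as np
t=cv2.imread("pics/top0.png")
a=cv2.resize(t[195:245,95:215],None,fx=6,fy=6,interpolation=cv2.INTER_CUBIC)
b=cv2.resize(t[145:215,285:385],None,fx=4,fy=4,interpolation=cv2.INTER_CUBIC)
c=np.zeros((580,720,3),np.uint8);c[:300]=a;c[300:580,:400]=b
s=cv2.imread("pics/scene0.png");d=cv2.resize(s[215:305,170:250],None,fx=3.1,fy=3.1,interpolation=cv2.INTER_CUBIC);c[300:300+d.shape[0],410:410+d.shape[1]]=d[:280]
cv2.imwrite("pics/crop1.png",c)
E
```

```text
(no output)
```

View pics/crop1.png

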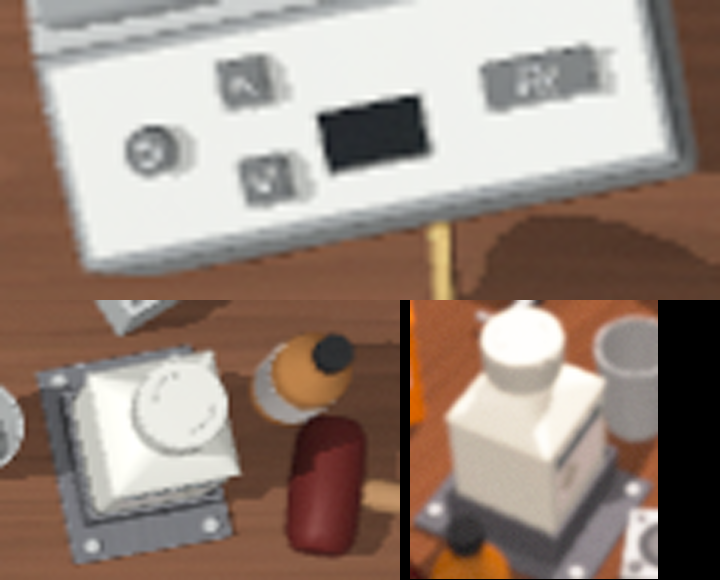

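```bash
cat >h.py <<'E'
import numpy as np, cv2
from scipy.spatial.transform import Rotation as R
from plant import *
def ray(c,u,v):
    M=c["world_from_camera"]; d=M[:3,:3]@[(u-c["cx"])/c["fx"],(v-c["cy"])/c["fy"],1]
    return M[:3,3],d
def onz(c,u,v,z):
    o,d=ray(c,u,v); return o+d*(z-o[2])/d[2]
def go(p,yaw=None):
    """shift (12cm units, tool axes) to put TCP at p; yaw of jaw axis (deg) & turn about tool y"""
    s=get_state();T=R.from_quat(s["tcp_rot"]);m=T.as_matrix()
    z=m[:,2];y0=np.degrees(np.arctan2(z[1],z[0]))
    print("t",s["time"],"pos",s["eef_pos"].round(4),"F",s["contact_force"].round(1),"q5",s["qpos"][5].round(3),"open",round(s["opening"],3),"jaw yaw",y0.round(2),"tilt",m[:,1].round(3))
    d=np.array(p)-s["eef_pos"]; print("tool shift units",(m.T@d/.12).round(4),"world d",d.round(4))
    if yaw is not None: print("after-yaw turn deg (ccw from above)",((yaw-y0+90)%180-90).round(2))
E
python3 - <<'E'
from h import *
c=read_camera("top")
P={}
for n,(u,v),z in (("power",(152,150),.107),("up",(246,82),.113),("down",(268,180),.101),("heat",(541,78),.107)):
    P[n]=onz(c,95-.5+u/6,195-.5+v/6,z);print(n,P[n].round(4))
print("cap",onz(c,285-.5+182/4,145-.5+107/4,.19).round(4))
s=read_camera("scene")
print("cap scene",onz(s,170-.5+(522-410)/3.1,215-.5+(335-300)/3.1,.19).round(4))
d=P["up"]-P["down"];print(np.linalg.norm(d[:2]),np.degrees(np.arctan2(d[1],d[0])))
d=P["power"]-P["heat"];print(np.linalg.norm(d[:2]),np.degrees(np.arctan2(-d[0],d[1])))
go(P["power"],0); print(get_state()["tcp_rot"], R.from_quat(get_state()["tcp_rot"]).as_matrix().round(3))
E
```

```text
power [0.4626 0.3009 0.107 ]
up [0.4931 0.2574 0.113 ]
down [0.4494 0.2491 0.101 ]
heat [0.4956 0.1243 0.107 ]
cap [ 0.5791 -0.2571  0.19  ]
cap scene [ 0.5816 -0.2575  0.19  ]
0.04443531308877215 10.702975950282193
0.17964752832060973 10.593950336208245
t 0.2 pos [0.2853 0.6113 0.2213] F [ 0.3  0.4 -0.4] q5 -0.15 open 1.0 jaw yaw 64.97 tilt [-0.001 -0.001 -1.   ]
tool shift units [ 2.4327  0.9549 -1.717 ] world d [ 0.1773 -0.3103 -0.1143]
after-yaw turn deg (ccw from above) -64.97
[ 0.69082382 -0.15338366  0.15302953 -0.68979552] [[ 0.906 -0.001  0.423]
 [-0.423 -0.001  0.906]
 [-0.    -1.    -0.002]]
```

Request:
{"method": "send_rows", "body": {
  "plan": [
    [[0.243,0.04,-0.172],[0,0,0]],
    [[0.243,0.04,-0.172],[0,0,0]],
    [[0.243,0.04,-0.172],[0,0,0]],
    [[0.243,0.04,-0.172],[0,0,0]],
    [[0.243,0.04,-0.172],[0,0,0]],
    [[0.243,0.04,-0.172],[0,0,0]],
    [[0.243,0.04,-0.172],[0,0,0]],
    [[0.243,0.04,-0.172],[0,0,0]],
    [[0.243,0.04,-0.172],[0,0,0]],
    [[0.243,0.04,-0.172],[0,0,0]],
    [[0,0,0],[0,0,0]]
  ],
  "gripper": 1,
  "grip_force": 60
}}

```text
time: 1.3
eef_pos: [0.4637, 0.2981, 0.1733]
tcp_rot: [0.691, -0.155, 0.155, -0.689]
contact_force: [-0.8, 0.6, 0.4]
opening: 0.003
```

```bash
python3 - <<'E'
from h import *
go([.4626,.3009,.131])
w=read_camera("wrist");cv2.imwrite("pics/w1.png",w["img"]);print(w["fx"],w["cx"],w["cy"],w["mount"])
s=get_state();T=np.eye(4);T[:3,:3]=R.from_quat(s["tcp_rot"]).as_matrix();T[:3,3]=s["eef_pos"]
C=np.linalg.inv(T@w["mount"])
def proj(p):
    q=C[:3,:3]@p+C[:3,3];th=np.arctan2(np.hypot(q[0],q[1]),q[2]);h=np.hypot(q[0],q[1]);return (w["cx"]+w["fx"]*th*q[0]/h,w["cy"]+w["fy"]*th*q[1]/h)
for n,p in dict(power=[.4626,.3009,.107],up=[.4931,.2574,.113],down=[.4494,.2491,.101],heat=[.4956,.1243,.107],tip=s["eef_pos"]-[0,0,.014]).items():print(n,np.round(proj(np.array(p)),1))
E
```

```text
t 1.3 pos [0.4637 0.2981 0.1733] F [-0.8  0.6  0.4] q5 -0.741 open 0.003 jaw yaw 64.71 tilt [-0.001 -0.002 -1.   ]
tool shift units [-0.0179  0.3524  0.0183] world d [-0.0011  0.0028 -0.0423]
297.3186396354542 261.6037146307139 191.2046517431204 [[-6.27995564e-04  9.58935910e-01  2.83622155e-01 -7.26268280e-02]
 [ 1.84755194e-04 -2.83622095e-01  9.58936115e-01 -1.51843998e-01]
 [ 9.99999786e-01  6.54608293e-04  9.45027275e-07 -5.32114993e-05]
 [ 0.00000000e+00  0.00000000e+00  0.00000000e+00  1.00000000e+00]]
power [262.9 200.2]
up [230.5 256.2]
down [198.5 209.5]
heat [116.8 298.9]
tip [261.7 228.4]
```

View pics/w1.png

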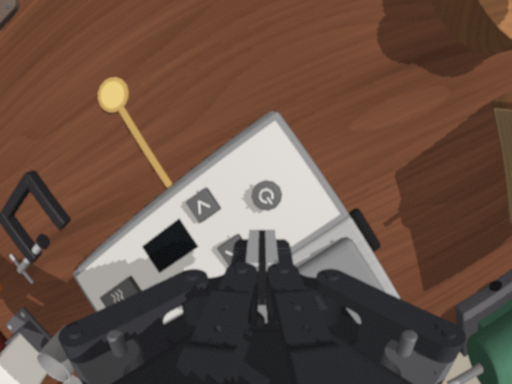

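Request:
{"method": "send_rows", "body": {
  "plan": [
    [[-0.032,0.2,0.026],[0,0,0]],
    [[0,0.19,0],[0,0,0]],
    [[0,0.02,0],[0,0,0]],
    [[0,0.01,0],[0,0,0]],
    [[0,0,0],[0,0,0]]
  ]
}}

```text
time: 1.85
eef_pos: [0.4606, 0.3065, 0.125]
tcp_rot: [-0.69, 0.152, -0.153, 0.691]
contact_force: [-0.2, 0.1, -0.3]
opening: 0.002
```

Request:
{"method": "send_rows", "body": {
  "plan": [
    [[0.01,0.017,-0.02],[0,0,0]],
    [[0,0.017,0],[0,0,0]],
    [[0,0,0],[0,0,0]]
  ]
}}

```text
time: 2.15
eef_pos: [0.4604, 0.303, 0.12]
tcp_rot: [-0.69, 0.153, -0.153, 0.69]
contact_force: [0.2, -0.1, -0.3]
opening: -0.0
```

Request:
{"method": "send_rows", "body": {
  "plan": [
    [[0,0.012,0],[0,0,0]],
    [[0,0.012,0],[0,0,0]],
    [[0,0,0],[0,0,0]]
  ]
}}

```text
time: 2.45
eef_pos: [0.4602, 0.3029, 0.1166]
tcp_rot: [0.69, -0.153, 0.153, -0.69]
contact_force: [0.5, -0.5, 0.4]
opening: 0.003
```

Request:
{"method": "send_rows", "body": {
  "plan": [
    [[0,0.012,0],[0,0,0]],
    [[0,0.012,0],[0,0,0]],
    [[0,0,0],[0,0,0]]
  ]
}}

```text
time: 2.75
eef_pos: [0.4601, 0.3029, 0.1136]
tcp_rot: [0.69, -0.153, 0.153, -0.69]
contact_force: [-0.2, -0.3, -1.1]
opening: -0.002
```

Request:
{"method": "send_rows", "body": {
  "plan": [
    [[0,0.01,0],[0,0,0]],
    [[0,0.01,0],[0,0,0]],
    [[0,0,0],[0,0,0]]
  ]
}}

```text
time: 3.05
eef_pos: [0.4602, 0.3029, 0.1113]
tcp_rot: [0.69, -0.153, 0.153, -0.69]
contact_force: [-0.4, -0.3, -0.1]
opening: -0.004
```

```bash
python3 - <<'E'
from h import *
go([.4615,.3025,.11])
a=read_camera("wrist")["img"][130:290,180:350]; b=read_camera("scene")["img"][120:220,235:365]
c=np.zeros((480,800,3),np.uint8);a=cv2.resize(a,(400,376),interpolation=2);b=cv2.resize(b,(400,308),interpolation=2);c[:376,:400]=a;c[:308,400:]=b
cv2.imwrite("pics/p1.png",c)
E
```

```text
t 3.05 pos [0.4602 0.3029 0.1113] F [-0.4 -0.3 -0.1] q5 -0.736 open -0.004 jaw yaw 64.97 tilt [-0. -0. -1.]
tool shift units [0.0114 0.011  0.0013] world d [ 0.0013 -0.0004 -0.0013]
```

View pics/p1.png

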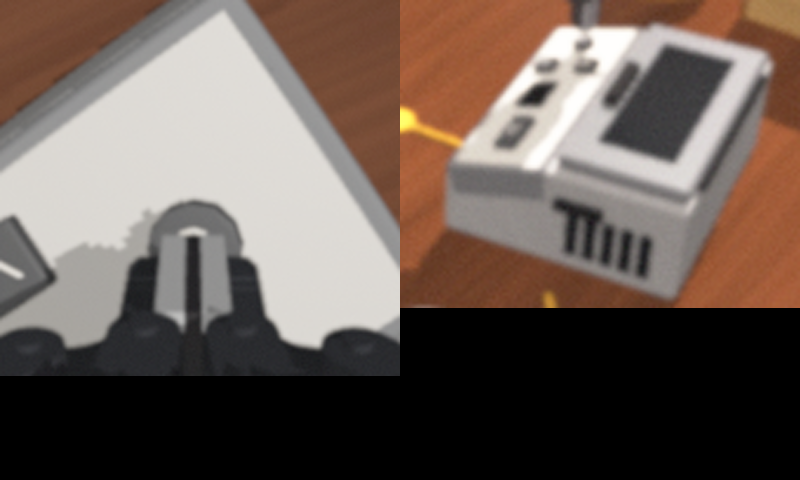

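```bash
cat >>h.py <<'E'
def wcam():
    s=get_state();w=read_camera("wrist")
    T=np.eye(4);T[:3,:3]=R.from_quat(s["tcp_rot"]).as_matrix();T[:3,3]=s["eef_pos"];return w,T@w["mount"]
def wproj(w,M,p):
    q=M[:3,:3].T@(np.array(p)-M[:3,3]);h=np.hypot(q[0],q[1]);th=np.arctan2(h,q[2]);return np.round([w["cx"]+w["fx"]*th*q[0]/h,w["cy"]+w["fy"]*th*q[1]/h],1)
def wonz(w,M,u,v,z):
    a=np.array([(u-w["cx"])/w["fx"],(v-w["cy"])/w["fy"]]);th=np.linalg.norm(a);d=M[:3,:3]@np.r_[a/th*np.sin(th),np.cos(th)];return (M[:3,3]+d*(z-M[2,3])/d[2]).round(4)
def sproj(c,p):
    M=c["world_from_camera"];q=M[:3,:3].T@(np.array(p)-M[:3,3]);return np.round([c["cx"]+c["fx"]*q[0]/q[2],c["cy"]+c["fy"]*q[1]/q[2]],1)
E
python3 - <<'E'
from h import *
w,M=wcam();c=read_camera("scene");p=get_state()["eef_pos"]
for z in (.1113,.0973,.09,.107): print(z,wproj(w,M,[p[0],p[1],z]),sproj(c,[p[0],p[1],z]))
for z in (.107,.1,.09,.08):print("key",z,wonz(w,M,263.3,234.7,z))
print("scene key",[onz(c,235+584*.325-130,120+45*.325,z).round(4) for z in (.107,.09)])
g=get_state()["tcp_rot"];E=M[:3,:3].T;print(M[:3,3])
E
```

```text
0.1113 [261.8 238.2] [293.6 131. ]
0.0973 [261.7 228.3] [293.3 134.6]
0.09 [261.7 223.7] [293.1 136.5]
0.107 [261.8 235. ] [293.5 132.1]
key 0.107 [0.4606 0.3039 0.107 ]
key 0.1 [0.4635 0.3026 0.1   ]
key 0.09 [0.4677 0.3007 0.09  ]
key 0.08 [0.472  0.2988 0.08  ]
scene key [array([0.4718, 0.2926, 0.107 ]), array([0.4585, 0.3162, 0.09  ])]
[0.39449659 0.33369279 0.26338931]
```

Request:
{"method": "send_rows", "body": {
  "plan": [
    [[0,0.02,0],[0,0,0]],
    [[0,0.01,0],[0,0,0]],
    [[0,0,0],[0,0,0]]
  ]
}}

```text
time: 3.55
eef_pos: [0.4601, 0.3029, 0.1076]
tcp_rot: [0.69, -0.153, 0.153, -0.69]
contact_force: [-0.0, -0.1, 0.4]
opening: 0.0
```

Request:
{"method": "send_rows", "body": {
  "plan": [
    [[0,0.02,0],[0,0,0]],
    [[0,0.01,0],[0,0,0]],
    [[0,0,0],[0,0,0]]
  ]
}}

```text
time: 3.85
eef_pos: [0.4601, 0.3029, 0.104]
tcp_rot: [0.69, -0.153, 0.153, -0.69]
contact_force: [-0.2, -0.1, -0.2]
opening: -0.0
```

```bash
python3 - <<'E'
from h import *
a=read_camera("wrist")["img"][150:290,180:350]; b=read_camera("scene")["img"][90:165,250:350]
c=np.zeros((600,800,3),np.uint8);c[:329,:400]=cv2.resize(a,(400,329),interpolation=2);c[:300,400:]=cv2.resize(b,(400,300),interpolation=2)
t=read_camera("top")["img"][195:245,90:190];c[330:530,:400]=cv2.resize(t,(400,200),interpolation=2)
cv2.imwrite("pics/p2.png",c)
E
```

```text
(no output)
```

View pics/p2.png

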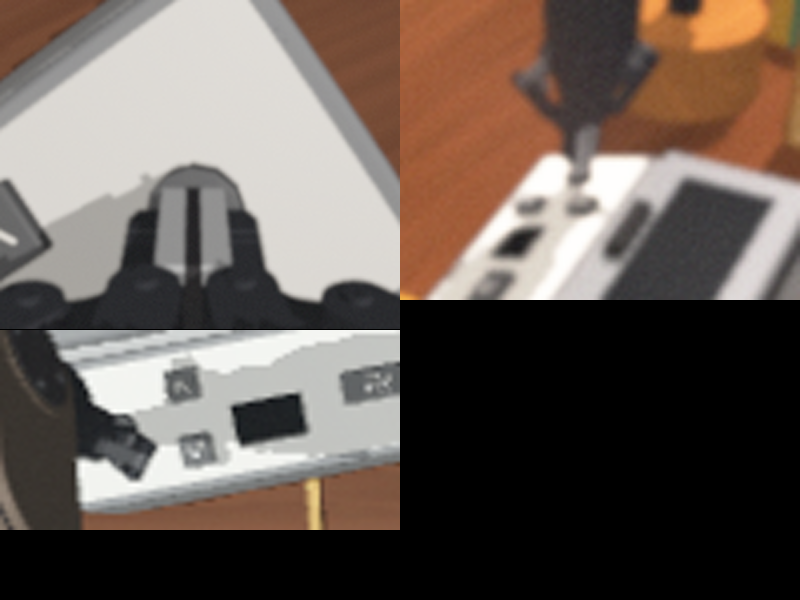

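Request:
{"method": "send_rows", "body": {
  "plan": [
    [[0,0.012,0],[0,0,0]],
    [[0,0.01,0],[0,0,0]],
    [[0,0,0],[0,0,0]]
  ]
}}

```text
time: 4.3
eef_pos: [0.4602, 0.3029, 0.1015]
tcp_rot: [0.69, -0.153, 0.153, -0.69]
contact_force: [0.0, 0.5, -0.1]
opening: 0.003
```

Request:
{"method": "send_rows", "body": {
  "plan": [
    [[0,0.012,0],[0,0,0]],
    [[0,0.01,0],[0,0,0]],
    [[0,0,0],[0,0,0]]
  ]
}}

```text
time: 4.6
eef_pos: [0.4608, 0.3032, 0.0995]
tcp_rot: [-0.69, 0.153, -0.154, 0.69]
contact_force: [0.5, 0.2, 1.9]
opening: 0.002
```

Request:
{"method": "send_rows", "body": {
  "plan": [
    [[0,0.015,0],[0,0,0]],
    [[0,0.015,0],[0,0,0]],
    [[0,0,0],[0,0,0]]
  ]
}}

```text
time: 4.9
eef_pos: [0.4613, 0.3033, 0.0963]
tcp_rot: [-0.69, 0.152, -0.154, 0.691]
contact_force: [1.7, 0.8, 5.0]
opening: -0.002
```

Request:
{"method": "send_rows", "body": {
  "plan": [
    [[0,0.01,0],[0,0,0]],
    [[0,0,0],[0,0,0]]
  ]
}}

```text
time: 5.1
eef_pos: [0.4615, 0.3034, 0.0952]
tcp_rot: [-0.69, 0.152, -0.154, 0.691]
contact_force: [1.7, 0.4, 5.6]
opening: -0.001
```

Request:
{"method": "send_rows", "body": {
  "plan": [
    [[0,-0.15,0],[0,0,0]],
    [[0,-0.15,0],[0,0,0]],
    [[0.13,0,-0.076],[0,0,0]],
    [[0.13,0,-0.075],[0,0,0]],
    [[0.128,0,-0.075],[0,0,0]],
    [[0,0.08,0],[0,0,0]],
    [[0,0.08,0],[0,0,0]],
    [[0,0,0],[0,0,0]]
  ]
}}

```text
time: 5.9
eef_pos: [0.4884, 0.2586, 0.1078]
tcp_rot: [0.691, -0.155, 0.151, -0.689]
contact_force: [-0.6, -0.2, 0.0]
opening: 0.004
```

Request:
{"method": "send_rows", "body": {
  "plan": [
    [[0.015,0.012,0.005],[0,0,0]],
    [[0,0.012,0],[0,0,0]],
    [[0,0.01,0],[0,0,0]],
    [[0,0,0],[0,0,0]]
  ]
}}

```text
time: 6.3
eef_pos: [0.4929, 0.2587, 0.1071]
tcp_rot: [-0.69, 0.153, -0.153, 0.69]
contact_force: [-0.2, 0.3, -0.0]
opening: 0.001
```

Request:
{"method": "send_rows", "body": {
  "plan": [
    [[0,0.015,0],[0,0,0]],
    [[0,0.015,0],[0,0,0]],
    [[0,0.01,0],[0,0,0]],
    [[0,0,0],[0,0,0]]
  ]
}}

```text
time: 6.7
eef_pos: [0.4939, 0.2589, 0.1031]
tcp_rot: [-0.69, 0.153, -0.154, 0.691]
contact_force: [0.4, 0.9, 3.5]
opening: -0.0
```

Request:
{"method": "send_rows", "body": {
  "plan": [
    [[0,0.015,0],[0,0,0]],
    [[0,0.01,0],[0,0,0]],
    [[0,0,0],[0,0,0]]
  ]
}}

```text
time: 7.0
eef_pos: [0.4944, 0.259, 0.1012]
tcp_rot: [-0.69, 0.152, -0.154, 0.691]
contact_force: [-1.4, 1.6, 8.6]
opening: 0.0
```

Request:
{"method": "send_rows", "body": {
  "plan": [
    [[0,-0.15,0],[0,0,0]],
    [[0,-0.15,0],[0,0,0]],
    [[0.121,0,-0.25],[0,0,0]],
    [[0.121,0,-0.25],[0,0,0]],
    [[0.121,0,-0.25],[0,0,0]],
    [[0.121,0,-0.25],[0,0,0]],
    [[0,0.13,0],[0,0,0]],
    [[0,0.13,0],[0,0,0]],
    [[0,0,0],[0,0,0]],
    [[0,0,0],[0,0,0]]
  ]
}}

```text
time: 8.0
eef_pos: [0.4939, 0.1251, 0.1032]
tcp_rot: [0.691, -0.154, 0.152, -0.69]
contact_force: [-0.7, -0.2, -0.0]
opening: -0.005
```

Request:
{"method": "send_rows", "body": {
  "plan": [
    [[0,0.02,0],[0,0,0]],
    [[0,0.02,0],[0,0,0]],
    [[0,0.015,0],[0,0,0]],
    [[0,0,0],[0,0,0]]
  ]
}}

```text
time: 8.4
eef_pos: [0.4958, 0.1255, 0.0983]
tcp_rot: [-0.69, 0.152, -0.154, 0.691]
contact_force: [0.6, 0.9, 3.1]
opening: 0.001
```

Request:
{"method": "send_rows", "body": {
  "plan": [
    [[0,0.015,0],[0,0,0]],
    [[0,0.012,0],[0,0,0]],
    [[0,0.008,0],[0,0,0]],
    [[0,0,0],[0,0,0]]
  ]
}}

```text
time: 8.8
eef_pos: [0.4966, 0.1256, 0.0952]
tcp_rot: [-0.69, 0.152, -0.155, 0.691]
contact_force: [-0.2, 1.3, 8.1]
opening: 0.001
```

Request:
{"method": "send_rows", "body": {
  "plan": [
    [[0,-0.4,0],[0,0,0]],
    [[0,-0.4,0],[0,0,0]],
    [[0.198,-0.07,-0.26],[0,0,0]],
    [[0.198,-0.07,-0.26],[0,0,0]],
    [[0.198,-0.07,-0.26],[0,0,0]],
    [[0.198,-0.07,-0.26],[0,0,0]],
    [[0.198,-0.07,-0.26],[0,0,0]],
    [[0.198,-0.07,-0.26],[0,0,0]],
    [[0.198,-0.07,-0.26],[0,0,0]],
    [[0.198,-0.07,-0.26],[0,0,0]],
    [[0.198,-0.07,-0.26],[0,0,0]],
    [[0.198,-0.07,-0.26],[0,0,0]]
  ],
  "gripper": 0
}}

```text
time: 10.0
eef_pos: [0.5772, -0.2592, 0.2718]
tcp_rot: [-0.69, 0.155, -0.152, 0.691]
contact_force: [-0.2, 0.3, 0.7]
opening: 1.0
```

Request:
{"method": "send_rows", "body": {
  "plan": [
    [[0,0,0],[0,0.0225,0]],
    [[0,0,0],[0,0.0225,0]],
    [[0,0,0],[0,0.0225,0]],
    [[0,0,0],[0,0.0225,0]],
    [[0,0,0],[0,0.0225,0]],
    [[0,0,0],[0,0.0225,0]],
    [[0,0,0],[0,0.0225,0]],
    [[0,0,0],[0,0.0225,0]],
    [[0,0,0],[0,0,0]],
    [[0,0,0],[0,0,0]]
  ]
}}

```text
time: 11.0
eef_pos: [0.5775, -0.2577, 0.272]
tcp_rot: [0.502, -0.499, 0.498, -0.501]
contact_force: [-0.3, 0.4, 0.8]
opening: 1.004
```

```bash
python3 - <<'E'
from h import *
w,M=wcam();c=read_camera("scene");t=read_camera("top")
go([.5803,-.2573,.19],10.6)
print("captop pred",wproj(w,M,[.5803,-.2573,.19]))
o=np.zeros((600,800,3),np.uint8);o[:384,:512]=w["img"]
b=c["img"][180:310,150:260];o[:284,520:760]=cv2.resize(b,(240,284));
t=t["img"][140:220,270:390];o[390:600,:315]=cv2.resize(t,(315,210))
cv2.imwrite("pics/c1.png",o);cv2.imwrite("pics/c1w.png",w["img"])
E
```

```text
t 11.15 pos [ 0.5779 -0.2579  0.2728] F [ 0.6  0.5 -0.2] q5 -0.584 open 1.001 jaw yaw 0.27 tilt [-0.001  0.    -1.   ]
tool shift units [-0.0046  0.69    0.0208] world d [ 0.0024  0.0006 -0.0828]
after-yaw turn deg (ccw from above) 10.33
captop pred [265.7 194.4]
```

View pics/c1.png

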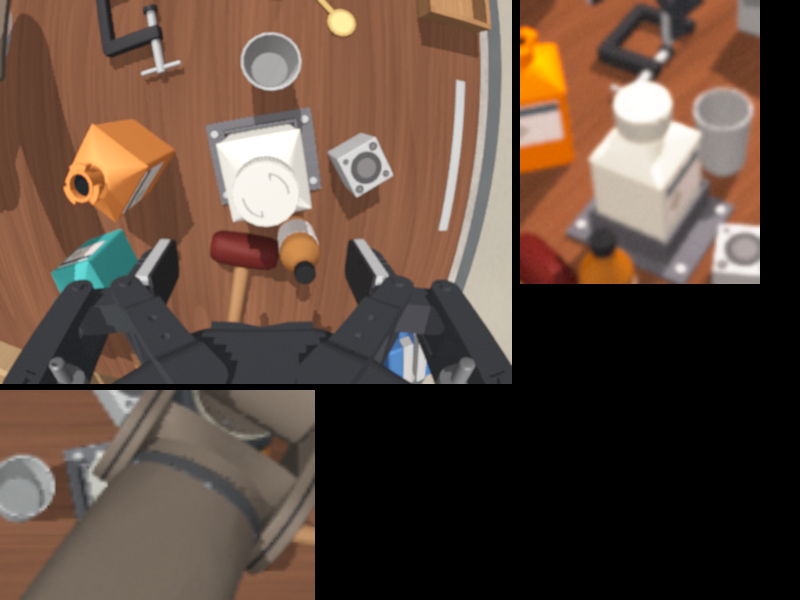

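```bash
python3 - <<'E'
from h import *
w=read_camera("wrist");m=w["mount"]
for a in (-.03,-.02,-.01,0,.014):
  print(a,[list(wproj(w,m,[x,a,z])) for x,z in ((-.011,.0425),(.011,.0425),(.011,-.0425))])
print("tips shut")
for a in (-.02,-.01,0,.014): print(a,[list(wproj(w,m,[x,a,.003])) for x in (-.011,.011)])
im=cv2.imread("pics/c1w.png");cv2.imwrite("pics/c2.png",cv2.resize(im[225:300,110:410],(800,200),interpolation=2))
E
```

```text
-0.03 [[np.float64(352.6), np.float64(242.7)], [np.float64(347.0), np.float64(281.5)], [np.float64(177.6), np.float64(281.5)]]
-0.02 [[np.float64(347.2), np.float64(234.0)], [np.float64(342.3), np.float64(271.3)], [np.float64(182.2), np.float64(271.2)]]
-0.01 [[np.float64(342.3), np.float64(226.2)], [np.float64(338.1), np.float64(262.0)], [np.float64(186.3), np.float64(262.0)]]
0 [[np.float64(337.9), np.float64(219.2)], [np.float64(334.3), np.float64(253.7)], [np.float64(190.1), np.float64(253.6)]]
0.014 [[np.float64(332.4), np.float64(210.6)], [np.float64(329.5), np.float64(243.2)], [np.float64(194.9), np.float64(243.1)]]
tips shut
-0.02 [[np.float64(268.5), np.float64(235.1)], [np.float64(268.1), np.float64(273.2)]]
-0.01 [[np.float64(268.1), np.float64(227.0)], [np.float64(267.8), np.float64(263.6)]]
0 [[np.float64(267.8), np.float64(219.8)], [np.float64(267.4), np.float64(254.9)]]
0.014 [[np.float64(267.3), np.float64(211.0)], [np.float64(267.0), np.float64(244.1)]]
```

View pics/c2.png

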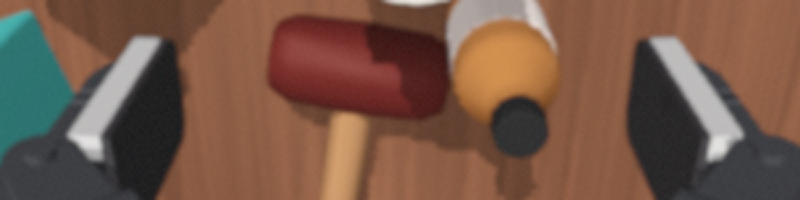

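The pad-tip corners at wrist (354,240) put the open tips about 27 mm behind the TCP, and about 10 mm behind when shut. The key contact height agrees with this, but the stated 14 mm ahead does not. I'll go by the measured value when I descend.

Request:
{"method": "send_rows", "body": {
  "plan": [
    [[-0.02,0.3,0.017],[0,0,0]],
    [[0,0.3,0],[0,0,0]],
    [[0,0.2,0],[0,0,0]],
    [[0,0.1,0],[0,0,0]],
    [[0,0.06,0],[0,0,0]],
    [[0,0,0],[0,0,0]],
    [[0,0,0],[0,0,0]]
  ]
}}

```text
time: 11.9
eef_pos: [0.581, -0.2562, 0.1597]
tcp_rot: [-0.501, 0.498, -0.5, 0.501]
contact_force: [1.0, 0.4, -0.1]
opening: 1.002
```

```bash
python3 - <<'E'
from h import *
go([.580,-.2555,.15])
w,M=wcam();c=read_camera("scene")
o=np.zeros((600,800,3),np.uint8);o[:384,:512]=w["img"]
b=c["img"][190:270,160:260];o[385:600,400:669]=cv2.resize(b,(269,215),interpolation=2)
cv2.imwrite("pics/g1.png",o)
print("cap top ctr",wproj(w,M,[.580,-.2555,.19]))
E
```

```text
t 11.9 pos [ 0.581  -0.2562  0.1597] F [ 1.   0.4 -0.1] q5 -0.578 open 1.002 jaw yaw 0.18 tilt [ 0.002 -0.002 -1.   ]
tool shift units [-0.0058  0.0811 -0.0084] world d [-0.001   0.0007 -0.0097]
cap top ctr [260.4 264.1]
```

View pics/g1.png

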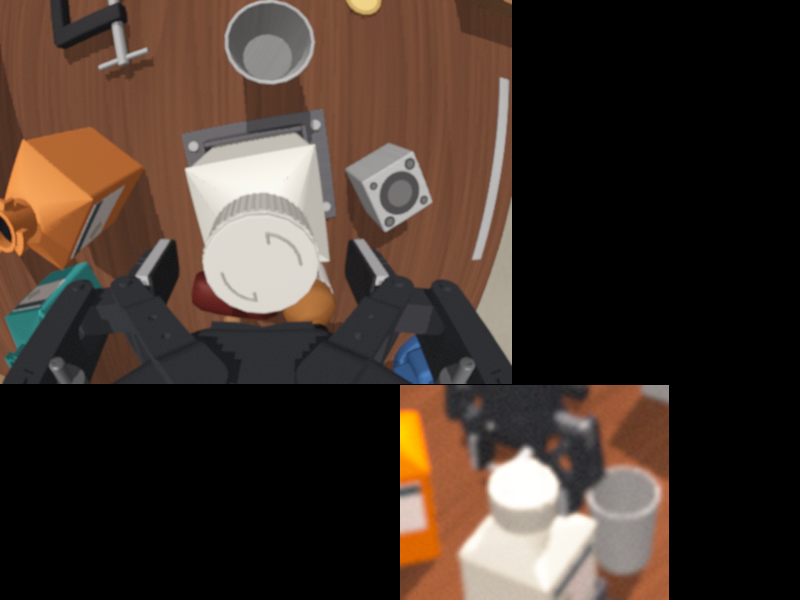

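Request:
{"method": "send_rows", "body": {
  "plan": [
    [[0,0.05,-0.008],[0,0,0]],
    [[0,0.05,0],[0,0,0]],
    [[0,0,0],[0,0,0]],
    [[0,0,0],[0,0,0]]
  ]
}}

```text
time: 12.4
eef_pos: [0.5789, -0.2554, 0.1455]
tcp_rot: [0.501, -0.5, 0.499, -0.501]
contact_force: [0.9, 1.0, -0.0]
opening: 1.002
```

Request:
{"method": "send_rows", "body": {
  "plan": [
    [[0,0,0],[0,0,0]],
    [[0,0,0],[0,0,0]],
    [[0,0,0],[0,0,0]],
    [[0,0,0],[0,0,0]],
    [[0,0,0],[0,0,0]],
    [[0,0,0],[0,0,0]],
    [[0,0,0],[0,0,0]],
    [[0,0,0],[0,0,0]]
  ],
  "gripper": 1,
  "grip_force": 80
}}

```text
time: 13.2
eef_pos: [0.5795, -0.2557, 0.1465]
tcp_rot: [-0.501, 0.499, -0.5, 0.501]
contact_force: [-0.5, 0.7, 3.1]
opening: 0.638
```

Request:
{"method": "send_rows", "body": {
  "plan": [
    [[0,0.015,0],[0,0,0]],
    [[0,0.015,0],[0,0,0]],
    [[0,0,0],[0,0,0]],
    [[0,0,0],[0,0,0]]
  ]
}}

```text
time: 13.6
eef_pos: [0.5795, -0.2558, 0.1441]
tcp_rot: [-0.501, 0.499, -0.5, 0.501]
contact_force: [-2.3, 2.4, 8.4]
opening: 0.642
```

Request:
{"method": "send_rows", "body": {
  "plan": [
    [[0,0.015,0],[0,0,0]],
    [[0,0.014,0],[0,0,0]],
    [[0,0,0],[0,0,0]],
    [[0,0,0],[0,0,0]]
  ]
}}

```text
time: 14.0
eef_pos: [0.5797, -0.2558, 0.142]
tcp_rot: [-0.501, 0.499, -0.5, 0.501]
contact_force: [-4.0, 3.3, 13.2]
opening: 0.645
```

Request:
{"method": "send_rows", "body": {
  "plan": [
    [[0,0,0],[0,-0.015,0]],
    [[0,0,0],[0,-0.015,0]],
    [[0,0,0],[0,-0.015,0]],
    [[0,0,0],[0,-0.015,0]],
    [[0,0,0],[0,0,0]]
  ]
}}

```text
time: 14.5
eef_pos: [0.5807, -0.2565, 0.1424]
tcp_rot: [-0.586, 0.394, -0.398, 0.586]
contact_force: [-1.1, 1.7, 12.8]
opening: 0.642
```

```bash
python3 - <<'E'
from h import *
go([.5797,-.2558,.142]);s=get_state();print(s["wrist_torque"])
w,M=wcam();cv2.imwrite("pics/t1.png",w["img"][150:384,100:420])
E
```

```text
t 14.5 pos [ 0.5807 -0.2565  0.1424] F [-1.1  1.7 12.8] q5 -0.957 open 0.642 jaw yaw 21.88 tilt [ 0.004 -0.003 -1.   ]
tool shift units [-0.009   0.0036 -0.0056] world d [-0.001   0.0007 -0.0004]
[0.24521332 0.32826484 0.06107178]
```

View pics/t1.png

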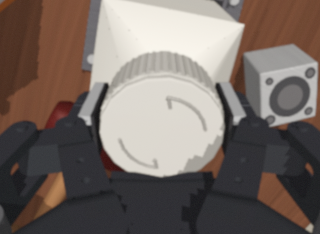

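The cap is gripped, and its arrow mark at (168,97) stays put relative to the fingers, so it is turning with them. I'll carry on turning.

Request:
{"method": "send_rows", "body": {
  "plan": [
    [[0,0,0],[0,-0.017,0]],
    [[0,0,0],[0,-0.017,0]],
    [[0,0,0],[0,-0.017,0]],
    [[0,0,0],[0,-0.017,0]],
    [[0,0,0],[0,-0.017,0]],
    [[0,0,0],[0,-0.017,0]],
    [[0,0,0],[0,-0.017,0]],
    [[0,0,0],[0,-0.015,0]],
    [[0,0,0],[0,0,0]],
    [[0,0,0],[0,0,0]]
  ]
}}

```text
time: 15.55
eef_pos: [0.5795, -0.2567, 0.1421]
tcp_rot: [0.697, -0.122, 0.123, -0.696]
contact_force: [-4.7, 1.4, 14.0]
opening: 0.635
```

```bash
python3 - <<'E'
from h import *
go([.5797,-.2558,.142]);s=get_state();print(s["wrist_torque"])
E
```

```text
t 15.55 pos [ 0.5795 -0.2567  0.1421] F [-4.7  1.4 14. ] q5 -1.798 open 0.635 jaw yaw 70.06 tilt [ 0.001 -0.002 -1.   ]
tool shift units [-0.0008  0.0009  0.0074] world d [ 0.0002  0.0009 -0.0001]
[0.19400537 0.79000591 0.04237134]
```

Request:
{"method": "send_rows", "body": {
  "plan": [
    [[0,-0.03,0],[0,0,0]],
    [[0,-0.03,0],[0,0,0]],
    [[0,-0.03,0],[0,0,0]],
    [[0,-0.03,0],[0,0,0]],
    [[0,0,0],[0,0,0]],
    [[0,0,0],[0,0,0]]
  ]
}}

```text
time: 16.15
eef_pos: [0.5786, -0.2557, 0.1526]
tcp_rot: [0.696, -0.123, 0.122, -0.696]
contact_force: [-1.9, -2.6, -0.5]
opening: 0.647
```

Request:
{"method": "send_rows", "body": {
  "plan": [
    [[0,-0.05,0],[0,0,0]],
    [[0,-0.05,0],[0,0,0]],
    [[0,-0.07,0],[0,0,0]],
    [[0,-0.07,0],[0,0,0]],
    [[0,-0.07,0],[0,0,0]],
    [[0,-0.05,0],[0,0,0]],
    [[0,0,0],[0,0,0]],
    [[0,0,0],[0,0,0]],
    [[0,0,0],[0,0,0]],
    [[0,0,0],[0,0,0]],
    [[0,0,0],[0,0,0]]
  ]
}}

```text
time: 17.25
eef_pos: [0.579, -0.2555, 0.196]
tcp_rot: [-0.696, 0.123, -0.122, 0.697]
contact_force: [0.1, -0.0, -0.3]
opening: 0.64
```

```bash
python3 - <<'E'
from h import *
go([.5797,-.2558,.197])
w=read_camera("wrist");c=read_camera("scene")
o=np.zeros((600,800,3),np.uint8);o[:384,:512]=w["img"]
o[300:600,513:800]=cv2.resize(c["img"][180:305,145:265],(287,300),interpolation=2)
cv2.imwrite("pics/f1.png",o)
E
```

```text
t 17.25 pos [ 0.579  -0.2555  0.196 ] F [ 0.1 -0.  -0.3] q5 -1.798 open 0.64 jaw yaw 70.01 tilt [-0.001  0.001 -1.   ]
tool shift units [ 0.0066 -0.0083 -0.0003] world d [ 0.0007 -0.0003  0.001 ]
```

View pics/f1.png

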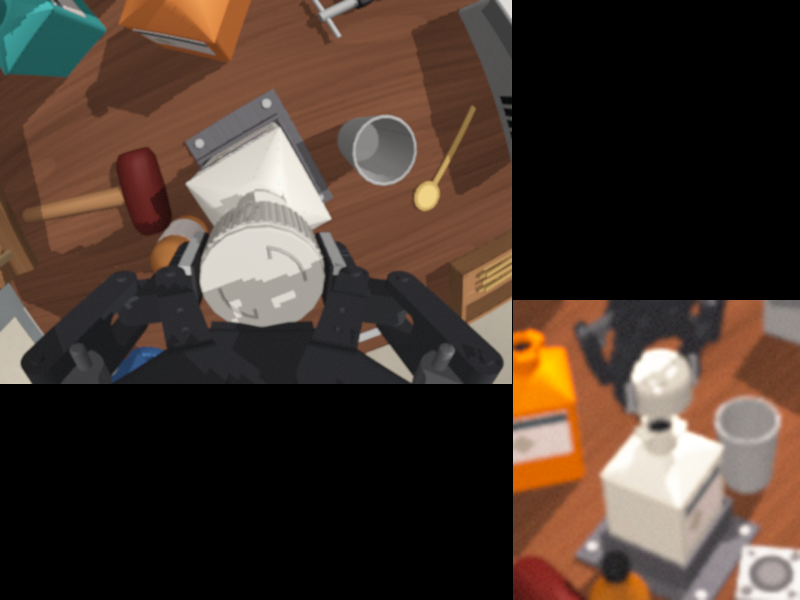

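The cap is off and held level. The scene inset shows the mouth open at (660,425), with the bottle still down in its holder. I'll raise the cap another 10 mm for margin.

Request:
{"method": "send_rows", "body": {
  "plan": [
    [[0,-0.04,0],[0,0,0]],
    [[0,-0.04,0],[0,0,0]],
    [[0,0,0],[0,0,0]],
    [[0,0,0],[0,0,0]],
    [[0,0,0],[0,0,0]],
    [[0,0,0],[0,0,0]]
  ]
}}

```text
time: 17.95
eef_pos: [0.5791, -0.2555, 0.2059]
tcp_rot: [-0.696, 0.123, -0.123, 0.696]
contact_force: [-0.4, 0.5, -0.0]
opening: 0.64
```

```bash
python3 - <<'E'
from h import *
go([.5797,-.2558,.206])
print(sign_off())
E
```

```text
t 17.95 pos [ 0.5791 -0.2555  0.2059] F [-0.4  0.5 -0. ] q5 -1.798 open 0.64 jaw yaw 70.02 tilt [-0.  0. -1.]
tool shift units [ 0.0058 -0.0006 -0.0006] world d [ 0.0006 -0.0003  0.0001]
the job is handed in; nothing more can be done
None
```

The job was handed in at 18 s of the 51 s allowed; hand-in gives no verdict.

- **Keys:** I pressed power, then temperature-up, then heat, one at a time. Each was pressed until the force passed the 5 N of full travel (about 6, 9 and 8 N), then let up. I never went over the temperature-down key. I did not look at the cleaner again after the last key, so the keys being up is inferred from the arm having moved away.
- **Cap:** I gripped it, pushed it down with about 13 N (about 4.5 mm by the spring figures), turned it 70 degrees counter-clockwise while down, and lifted it straight off. There was no pull on the bottle.
- **Last checks:** The cap is held level and still about 40 mm above the rim, an estimate from the tool height. The last picture was taken 10 mm lower. It showed the mouth open and the bottle down in its holder, with no bystander in view visibly moved.
- **One disagreement:** The fingertips are not 14 mm ahead of the tool point as stated. The first key's contact height and the camera views put them about 10 mm behind it when shut and about 27 mm behind when open, so I worked from those figures.

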